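# Release two sample jars from a gated ramp

## Task

Press down the paddle of the jar dispenser's rocker lever with your fingertips so that its gate lifts, and keep it down until both sample jars have rolled down the ramp into the catch tray; then let the lever come back up so that the gate is shut again. Keep your hands off the jars and the gate, lift nothing, and leave the other things on the bench standing where they are.

Things in the scene. Friction and masses are not known exactly. Their poses are not given: they have to be found in the camera images.
- paddle_top (a point): Centre of the top face of the paddle to press: a flat grey plastic plate 36 mm (x) by 40 mm (y), 7 mm thick, at the free near end of an aluminium lever. At rest it is level, 131 mm above the bench. z is its upward normal, x runs along the lever from paddle to gate, y across it. The lever's hinge pin lies along y, 100 mm away in +x and 11 mm below this point.
- lever (a joint): Tilt of the rocker lever, rad: 0 at rest (gate shut), grows as the paddle goes down, stops at 0.40 (paddle centre about 40 mm lower and 4 mm nearer the hinge). The gate clears the jars from about 0.25 on; press to 0.33 or more (paddle 33 mm lower). A spring returns it to 0: the paddle takes about 2.5 N to start, 6 N at the stop.
- gate_edge (a point): Gate: upright aluminium plate 28 mm wide, 4 mm thick, 54 mm high hanging from the far end of the lever, 190 mm from the paddle centre; this point is the middle of its lower edge. At rest it hangs 10 mm above the ramp and holds the jars back. Not to be touched.
- dispenser: The whole jar dispenser (base, ramp, lever posts, tray), fixed to the bench at another place and yaw each time; origin on the bench under the gate. The lever lies along its x (paddle 190 mm out in -x), the ramp rises in +y. Two grey hinge posts stand 90 mm out in -x, 132 mm high; a rubber stop lies under the paddle; nothing else is near the paddle.
- jar_a: First jar, lying against the gate: capped amber glass jar, cylinder 28 mm across and 60 mm long with white cap, its x along its length, origin at its centre, about 45 g. Not to be touched.
- jar_b: Second jar, the same, lying uphill against the first. Not to be touched.
- jar_a_mid (a point): Centre of the first jar. On the ramp it starts about 78 mm above the bench; lying in the tray about 26 mm (one on top of the other: up to about 55 mm).
- jar_b_mid (a point): Centre of the second jar; starts about 83 mm above the bench.
- tray (a point): Centre of the inner floor of the white catch tray, 12 mm above the bench, at the foot of the ramp; inside 74 mm (x) by 136 mm (y), walls up to 68 mm above the bench. x as the lever at rest, z up, y points level up the ramp; the gate is 130 mm away in +y. The steel ramp is 64 mm wide, slope 0.2 rad. Jars roll in about 1 s after the gate lifts.
- spare_jar: Bystander: a like jar standing upright on the bench, 28 mm across, 60 mm high; origin under its centre.
- gel: Bystander: bottle, 60 mm across, 150 mm high; origin under its centre.
- beaker: Bystander: glass cup, 68 mm across, 85 mm high; origin under its centre.

How it is judged (in metres and radians):
On the way, in this order (a step that is already met when the one before it is completed fails the run):
1. the paddle is pressed down with the fingers, tilting the lever past 0.15 rad (value of joint lever above 0.15 rad and contact force between the fingers and lever_c2 above 0.3 N), for 0.05 s.
2. both jars are in the catch tray while the lever is still down (over 0.15 rad) (value of joint lever above 0.15 rad and x of jar_a_mid in the frame of tray between -0.037 and 0.037 m and y of jar_a_mid in the frame of tray between -0.068 and 0.068 m and z of jar_a_mid in the frame of tray between -0.005 and 0.045 m and x of jar_b_mid in the frame of tray between -0.037 and 0.037 m and y of jar_b_mid in the frame of tray between -0.068 and 0.068 m and z of jar_b_mid in the frame of tray between -0.005 and 0.045 m), for 0.05 s.
At the end, for the whole second after the job is handed in: Both jars lie in the catch tray (centres inside its walls, less than 45 mm above its floor), at rest (under 0.03 m/s), and the lever is back up with the gate shut (tilt under 0.04 rad) (x of jar_a_mid in the frame of tray between -0.037 and 0.037 m and y of jar_a_mid in the frame of tray between -0.068 and 0.068 m and z of jar_a_mid in the frame of tray between -0.005 and 0.045 m and linear speed of each of jar_a, jar_b below 0.03 m/s and x of jar_b_mid in the frame of tray between -0.037 and 0.037 m and y of jar_b_mid in the frame of tray between -0.068 and 0.068 m and z of jar_b_mid in the frame of tray between -0.005 and 0.045 m and value of joint lever below 0.04 rad); the robot touches nothing.
It fails at once if the robot touches a jar (over 0.3 N) (contact force between any of the fingers, the arm and jar_a above 0.3 N or contact force between any of the fingers, the arm and jar_b above 0.3 N).
It fails at once if the robot touches the gate (over 0.5 N) (contact force between any of the fingers, the arm and lever_c3 above 0.5 N).
It fails at once if a jar is lifted more than 130 mm above the bench (height (world z) of any of jar_a_mid, jar_b_mid above 0.13 m).
It fails at once if a bystander is moved more than 20 mm, tipped or lifted (distance of any of spare_jar, gel, beaker from where it was at the start of the episode above 0.02 m or angle between any of spare_jar, gel, beaker's own z axis and vertical above 0.3 rad).
It also fails if it takes over 32 s, if anything falls off the work surface, if the arm or the gripper's body presses on something with over 40 N, if the wrist force passes 120 N, or if a joint passes its speed limit or range.

## Robot

A 7-joint arm with a two-finger parallel gripper is mounted at the origin on the work surface. World frame = base frame: x ahead of the robot, y to its left, z up, the work surface at z = 0. Lengths are in mm, angles in rad, forces in N, time in s.
With the tool pointing down it reaches from about 400 to 875 mm from the base axis. Payload 4.4 kg.
Tool frame: the origin (TCP) lies midway between the tips of the shut fingers; the grasp point (between the pads) lies 19 mm behind it; z points along the fingers, y is the direction in which the jaws open and shut (so a half turn about z gives the same grasp; the last joint's range is limited). The gripper opens to 85 mm and grips with 20 to 120 N. Pads are 22 mm wide; open, the fingers measure 114 mm over their backs; the gripper's body (76 mm by 85 mm) begins 54 mm behind the grasp point. The pads swing forward as they close: fully open they stand 13 mm farther back than shut.
Start: joints at [1.124, 0.628, 0.038, 1.517, -0.027, 0.996, -0.02], TCP at [241.61, -603.442, 200.713] pointing down, gripper open.
Joint ranges: [-3.06, 3.06], [-0.37, 2.12], [-1.25, 1.32], [0.18, 2.47], [-1.1, 4.24], [0.23, 1.98], [-2.94, 2.94]. Speed limits (rad/s): [2.57, 2.57, 3.14, 3.14, 3.14, 3.14, 3.14].

## Interface

Orientations are given as [roll, pitch, yaw] about the fixed x, y, z axes, in that order (R = Rz(yaw) Ry(pitch) Rx(roll)).
In Python, from cell import * gives the robot as it stands. The module is installed in compiled form; this text tells all that it offers.
- The arm moves only by the tool move_arm, never from a script. Its argument "series" is a list of rows, each a list of 2 entries, a list of its own where there are three numbers: the shift along the tool's x, y, z in m, then the turn about the tool's z in rad. In form: [[[x, y, z], yaw], ...]. A call has 1 to 5 rows; each row is the pose to reach, as a shift and turn from the pose measured when the call began, along the tool's axes at that moment; what a row does not reach only later rows make up. A row lasts 1/8 s, in which the tool goes at most 62.5 mm and 10.7 degrees, less where a joint would pass 70% of its speed; a pose out of reach is approached as far as the arm can. A call with a gripper value outside its range is refused whole. "claw" is the opening, from 0 (shut) to 1 (fully open), set as the call begins (left out, the last holds). The fingers move at their own pace and stop on an object; the grip force is fixed at half the most. Time passes only in rows, so rows that repeat a pose let the fingers close. It gives the time, the measured TCP pose, the force and the opening at its end, in the units of the state.
- read_state(): the state, without advancing time (a new reading comes with each control period).
- get_image(name): name is "side" or "top"; returns the picture (480x640x3 uint8, blue, green, red); there is no depth.
- camera_model(name): a dict with "fov_y" (degrees; the focal length in pixels is half the picture's height over the tangent of half this angle, whatever the lens; pixels are square), "cx", "cy" (the principal point, pixels), "pose" (4x4, takes a point from camera to world coordinates). Camera axes: x right, y down, z forward; pixel columns grow to the right and rows downward; lengths in mm; the calibration is good to about 2 mm. A picture is of the moment at which its call begins. camera_model takes no time and is no camera call.
- finish_job(): hands the job in, once; it reports no verdict.
The state is a dict: "clock": time; "qpos": joint angles; "qd": joint speeds; "tau": joint torques, N m; "eef_pos": TCP position; "tool_rot": TCP orientation; "force": force on the tool from outside, world axes, zero at the start; "torque": the same for the moment, N m; "width": finger opening in mm.
Only numpy, scipy, OpenCV 4.12 (cv2) and the standard library are available. Lean on these libraries where they do the work, as an engineer would, in place of code of your own. Each camera call takes 0.05 s, during which the arm holds its last target. There are 200 camera calls.

## Working session

There is one attempt and no reset: what is moved stays moved. The work goes in short steps, Python scripts to look and compute and a tool call to move; the robot and the scene stay as the last step left them, time stands still between calls to the robot, and variables do not carry over. Pictures are saved under pics/ and viewed, about 8 in all and at most 12, crops included, and the job is handed in when it is done.

Besides the shell and the picture viewer there is one more tool, called after ">>>" as name([rows], argument=value, ...), one row to a line, values as JSON. move_arm: Moves the arm, as the interface text tells. Its arguments: {"type":"object","properties":{"series":{"type":"array"},"claw":{"type":"number"}},"required":["series"]}

```bash
mkdir -p pics; python3 - <<'E'
from cell import *
import cv2,numpy as np
for n in("top","side"):
    cv2.imwrite(f"pics/{n}0.png",get_image(n)); m=camera_model(n); print(n,m["fov_y"],m["cx"],m["cy"],np.round(m["pose"],3).tolist(), [k for k in m])
s=read_state();print(s["clock"],s["eef_pos"],s["tool_rot"],s["width"])
E
```

```text
top 50.64280866970341 312.73999313977436 242.9318567250338 [[0.018, -0.985, 0.172, 440.498], [-1.0, -0.018, -0.004, 32.667], [0.007, -0.172, -0.985, 997.007], [0.0, 0.0, 0.0, 1.0]] ['fov_y', 'cx', 'cy', 'pose']
side 52.487667522661404 321.23455968044595 235.3615455833213 [[0.752, -0.345, 0.562, 128.357], [-0.659, -0.405, 0.633, -508.663], [0.009, -0.847, -0.532, 570.667], [0.0, 0.0, 0.0, 1.0]] ['fov_y', 'cx', 'cy', 'pose']
0.1 [ 241.34963671 -602.85531836  199.8702849 ] [-3.13983437e+00  5.45020375e-05  3.80771283e-01] 85.72964018197189
```

View pics/top0.png

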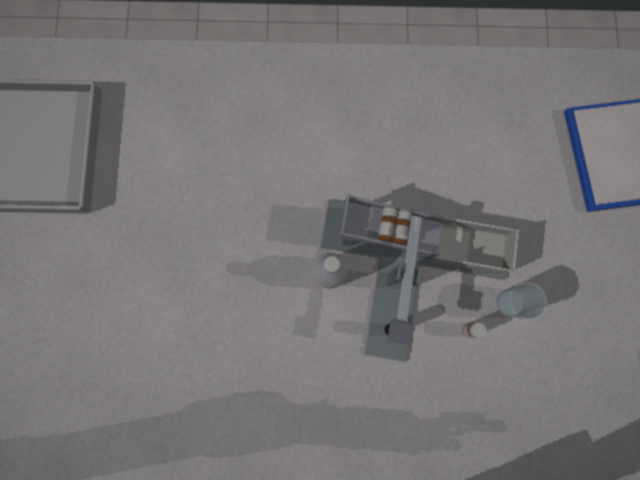

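View pics/side0.png

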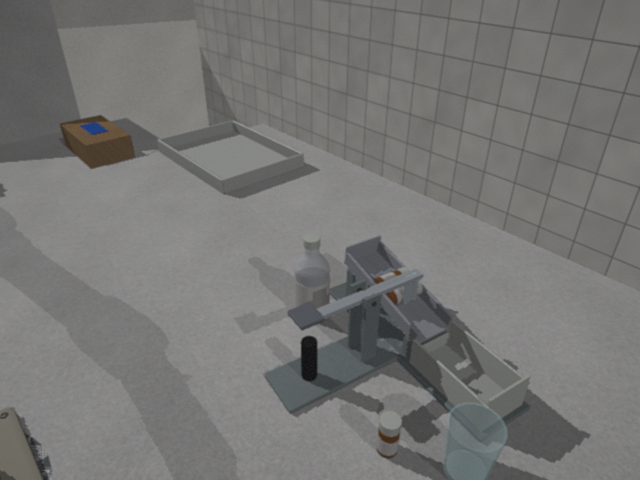

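The top view shows the paddle at about (400,332), the lever end over the gate at about (415,222), and the spare jar at (475,330). The gel cap is at (331,264) and the tray is on the right. In the side view the paddle is at about (305,316).

```bash
cat > h.py <<'E'
import numpy as np
from cell import *
def ray(n,u,v):
    m=camera_model(n);f=240/np.tan(np.radians(m["fov_y"]/2));P=np.array(m["pose"])
    return P[:3,3],P[:3,:3]@np.array([(u-m["cx"])/f,(v-m["cy"])/f,1])
def atz(n,u,v,z):
    o,d=ray(n,u,v);return np.round(o+d*(z-o[2])/d[2],1)
def proj(n,p):
    m=camera_model(n);f=240/np.tan(np.radians(m["fov_y"]/2));P=np.linalg.inv(np.array(m["pose"]))
    q=P[:3,:3]@p+P[:3,3];return q[:2]/q[2]*f+[m["cx"],m["cy"]]
E
python3 - <<'E'
from h import *
import cv2
print("paddle",atz("top",400,332,131),atz("side",305,316,131))
print("leverend",atz("top",415,222,131),atz("side",418,275,131))
print("gel",atz("top",331,264,150),"spare",atz("top",478,329,60))
a=cv2.imread("pics/top0.png")[190:370,340:540];b=cv2.imread("pics/side0.png")[250:400,270:440]
a=cv2.resize(a,(400,360),interpolation=2);b=cv2.resize(b,(400,353),interpolation=2)
cv2.imwrite("pics/c.png",cv2.convertScaleAbs(np.hstack([a[:353],b]),alpha=1.5))
E
```

```text
paddle [ 442.2 -120.2  131. ] [ 441.6 -124.2  131. ]
leverend [ 632.1 -148.8  131. ] [ 629.3 -164.3  131. ]
gel [552.9  -2.  150. ] spare [ 450.2 -275.3   60. ]
```

View pics/c.png

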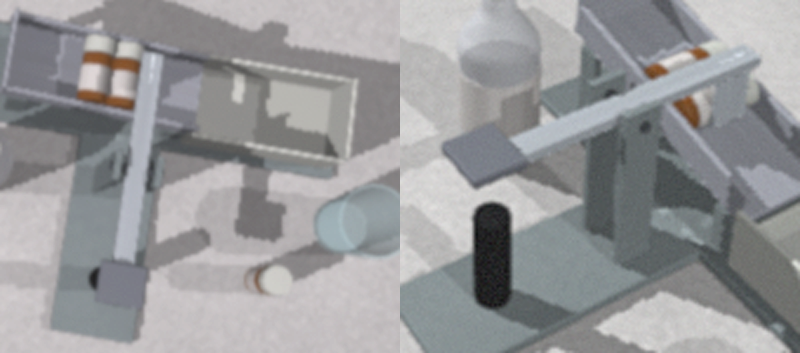

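>>> move_arm([
  [[0.036,-0.037,0],0],
  [[0.073,-0.074,0],0],
  [[0.11,-0.111,0],0],
  [[0.146,-0.149,0],0],
  [[0.182,-0.186,0],0],
], claw=0)

```text
clock: 0.72
eef_pos: [341.6, -360.7, 200.0]
tool_rot: [-3.139, 0.0, 0.381]
force: [0.6, 0.2, 0.1]
width: -0.1
```

>>> move_arm([
  [[0.036,-0.037,0],0],
  [[0.073,-0.074,0],0],
  [[0.11,-0.111,0],0],
  [[0.146,-0.149,0],0],
  [[0.182,-0.186,0],0],
])

```text
clock: 1.35
eef_pos: [441.7, -118.7, 200.3]
tool_rot: [-3.139, 0.0, 0.381]
force: [0.4, -0.7, -0.2]
width: -0.1
```

>>> move_arm([
  [[-0.001,0.003,0.03],0],
  [[-0.001,0.003,0.055],0],
  [[-0.001,0.003,0.055],0],
])

```text
clock: 1.72
eef_pos: [440.2, -121.2, 143.9]
tool_rot: [-3.137, 0.004, 0.381]
force: [-0.4, 0.2, 0.9]
width: 0.1
```

```bash
python3 - <<'E'
from h import *
import cv2
s=read_state();print(s["eef_pos"],proj("side",s["eef_pos"]),proj("top",s["eef_pos"]))
b=get_image("side")[200:400,200:440];a=get_image("top")[200:400,330:530]
cv2.imwrite("pics/d.png",cv2.convertScaleAbs(np.hstack([cv2.resize(a,(350,350)),cv2.resize(b,(420,350))]),alpha=1.5))
E
```

```text
[ 440.18323624 -121.22977226  143.92429439] [302.67365012 307.97490317] [401.99638775 333.22990679]
```

View pics/d.png

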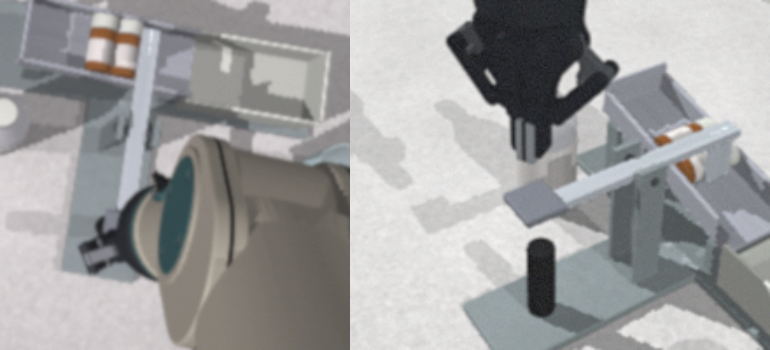

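The top view shows the jars at rest and the fingers over the paddle, mostly hidden by the wrist. In the side view the fingertip is at about full-frame (300,290), higher than the projected TCP (303,308). So I will approach slowly and use force to find contact.

>>> move_arm([
  [[0.002,0,0.01],0],
  [[0.002,0,0.018],0],
  [[0.002,0,0.025],0],
  [[0.002,0,0.025],0],
])

```text
clock: 2.33
eef_pos: [443.3, -121.1, 120.1]
tool_rot: [-3.139, 0.001, 0.381]
force: [0.2, 0.7, 0.9]
width: 0.1
```

```bash
python3 - <<'E'
from h import *
import cv2
s=read_state();print(s["eef_pos"],s["force"],proj("side",s["eef_pos"]))
b=get_image("side")[230:400,230:440]
cv2.imwrite("pics/e.png",cv2.convertScaleAbs(cv2.resize(b,(741,600)),alpha=1.7))
E
```

```text
[ 443.25952379 -121.05147046  120.05972519] [0.22130275 0.72604262 0.92274861] [304.53990211 320.39700113]
```

View pics/e.png

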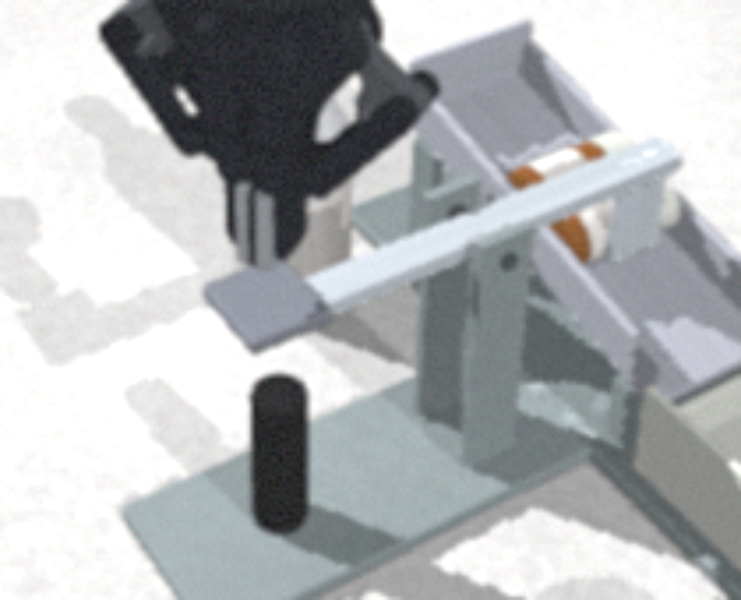

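The side view shows the tip at about full-frame (305,304), still not touching the paddle. The reported z is 120, so the readings disagree. A closer look from the top should separate a height offset from a sideways one.

```bash
python3 - <<'E'
from h import *
import cv2
s=read_state();print(s["eef_pos"],s["force"],s["qpos"],proj("top",s["eef_pos"]),proj("top",s["eef_pos"]+[0,0,25]),proj("top",np.array([475,-85,120])))
b=get_image("top")[260:380,350:500]
cv2.imwrite("pics/f.png",cv2.convertScaleAbs(cv2.resize(b,(750,600)),alpha=2.2))
E
```

```text
[ 443.55482448 -121.09181581  120.37921052] [ 0.75059435 -0.67320572  0.70879023] [ 0.21907538  0.49164882 -0.01709472  2.11165009  0.01232056  0.54044325
 -0.99688744] [399.40069918 331.17046091] [402.04556521 331.16409541] [378.12725188 312.19786316]
```

View pics/f.png

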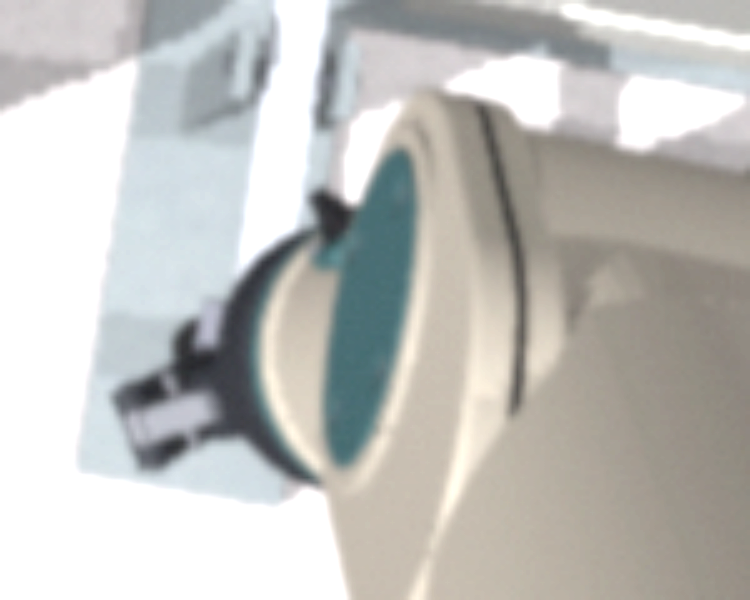

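In this view the wrist axis is centred on the paddle. A tip off to the side would show at (378,312), and nothing is there. So the tip must be roughly 25 mm higher than reported, and I continue down in small steps until I feel contact.

>>> move_arm([
  [[0,0,0.005],0],
  [[0,0,0.005],0],
])

```text
clock: 2.68
eef_pos: [443.5, -121.1, 115.3]
tool_rot: [-3.139, 0.001, 0.38]
force: [0.2, -0.4, 0.4]
width: 0.1
```

>>> move_arm([
  [[0,0,0.005],0],
  [[0,0,0.005],0],
])

```text
clock: 2.92
eef_pos: [443.2, -121.0, 110.0]
tool_rot: [-3.139, 0.001, 0.381]
force: [-0.5, 0.2, -0.6]
width: -0.0
```

>>> move_arm([
  [[0,0,0.005],0],
  [[0,0,0.005],0],
])

```text
clock: 3.18
eef_pos: [442.8, -120.9, 104.6]
tool_rot: [-3.138, 0.002, 0.38]
force: [-0.1, 0.4, -0.4]
width: -0.0
```

>>> move_arm([
  [[0,0,0.005],0],
  [[0,0,0.005],0],
])

```text
clock: 3.42
eef_pos: [443.1, -121.0, 99.4]
tool_rot: [-3.138, 0.002, 0.381]
force: [-0.4, 0.5, 0.9]
width: -0.0
```

```bash
python3 - <<'E'
from h import *
import cv2
s=read_state();print(s["eef_pos"],s["force"],proj("side",s["eef_pos"]))
b=get_image("side")[230:400,230:440]
cv2.imwrite("pics/g.png",cv2.convertScaleAbs(cv2.resize(b,(741,600)),alpha=1.7))
E
```

```text
[ 443.08312768 -120.96507691   99.4343628 ] [-0.36070218  0.54533079  0.93390549] [304.54188775 331.66092352]
```

View pics/g.png

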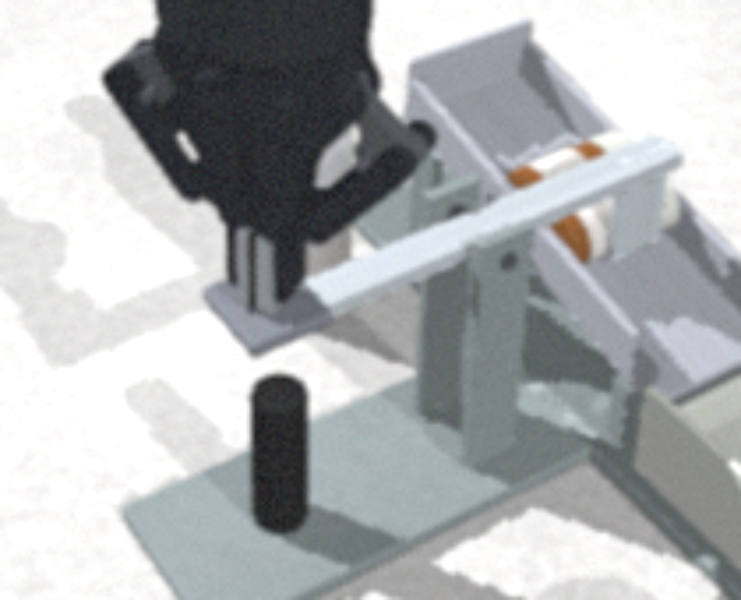

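The side view shows the fingertips at crop (265,312), just about on the paddle's centre. The hypothesis holds: the true tip is about 30 mm above the reading. Now I press in steps.

>>> move_arm([
  [[0,0,0.005],0],
  [[0,0,0.01],0],
  [[0,0,0.01],0],
])

```text
clock: 3.85
eef_pos: [442.6, -120.9, 89.2]
tool_rot: [-3.138, 0.003, 0.38]
force: [-0.7, -0.9, 2.7]
width: -0.3
```

>>> move_arm([
  [[0,0,0.005],0],
  [[0,0,0.01],0],
  [[0,0,0.01],0],
])

```text
clock: 4.22
eef_pos: [443.1, -121.0, 78.9]
tool_rot: [-3.138, 0.002, 0.381]
force: [0.3, 0.2, 4.3]
width: -0.4
```

>>> move_arm([
  [[0,0,0.005],0],
  [[0,0,0.01],0],
  [[0,0,0.01],0],
])

```text
clock: 4.6
eef_pos: [444.5, -121.2, 69.1]
tool_rot: [-3.14, 0.0, 0.381]
force: [1.2, -0.3, 5.2]
width: 0.1
```

>>> move_arm([
  [[0,0,0.003],0],
  [[0,0,0.006],0],
  [[0,0,0.006],0],
  [[0,0,0.006],0],
])

```text
clock: 5.1
eef_pos: [446.0, -121.4, 63.7]
tool_rot: [-3.141, -0.002, 0.381]
force: [-0.0, -0.7, 7.0]
width: 0.1
```

```bash
python3 - <<'E'
from h import *
import cv2
for i in range(24): b=get_image("side")
a=get_image("top")[180:300,330:530]
s=read_state();print(s["clock"],s["eef_pos"],s["force"])
b=b[230:400,230:440]
cv2.imwrite("pics/h.png",cv2.convertScaleAbs(np.hstack([cv2.resize(b,(400,324)),cv2.resize(a,(400,240))[:240] if 0 else cv2.copyMakeBorder(cv2.resize(a,(400,240)),0,84,0,0,0)]),alpha=1.7))
E
```

```text
6.35 [ 445.94057624 -121.42302658   63.71735044] [ 0.76472545 -0.50554843  6.88916473]
```

View pics/h.png

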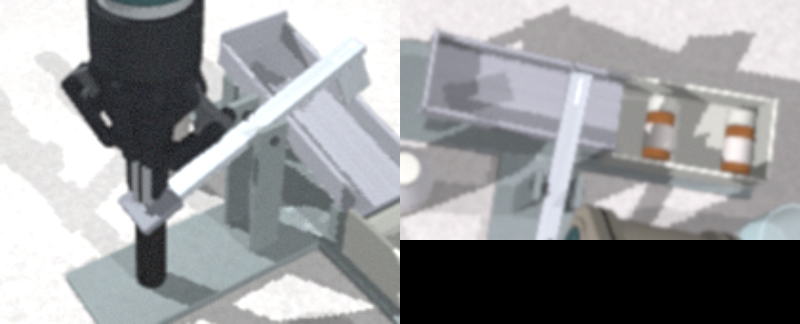

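The side view shows the lever fully tilted, with the paddle on the stop. The top view shows both jars in the tray. I now let the lever up gently and back clear of it.

>>> move_arm([
  [[0,0,-0.01],0],
  [[0,0,-0.02],0],
  [[0,0,-0.03],0],
  [[0,0,-0.04],0],
  [[0,0,-0.05],0],
])

```text
clock: 6.98
eef_pos: [447.2, -121.7, 114.6]
tool_rot: [3.141, -0.005, 0.381]
force: [-0.5, -0.3, 0.1]
width: -0.0
```

>>> move_arm([
  [[0,0,-0.03],0],
  [[0,0,-0.06],0],
  [[0,0,-0.08],0],
  [[0,0,-0.08],0],
  [[0,0,-0.08],0],
])

```text
clock: 7.6
eef_pos: [446.7, -121.7, 194.2]
tool_rot: [3.141, -0.004, 0.381]
force: [-0.5, 0.2, -0.2]
width: -0.3
```

```bash
python3 - <<'E'
from h import *
import cv2
for i in range(12): b=get_image("side")
a=get_image("top")[180:360,330:570]
s=read_state();print(s["clock"],s["eef_pos"],s["force"])
b=b[180:480,230:550]
cv2.imwrite("pics/i.png",cv2.convertScaleAbs(np.hstack([cv2.resize(b,(400,375)),cv2.resize(a,(400,375))]),alpha=1.7))
E
```

```text
8.25 [ 446.84985355 -121.75953137  194.57750131] [-0.39247083  0.32004644 -0.58608946]
```

View pics/i.png

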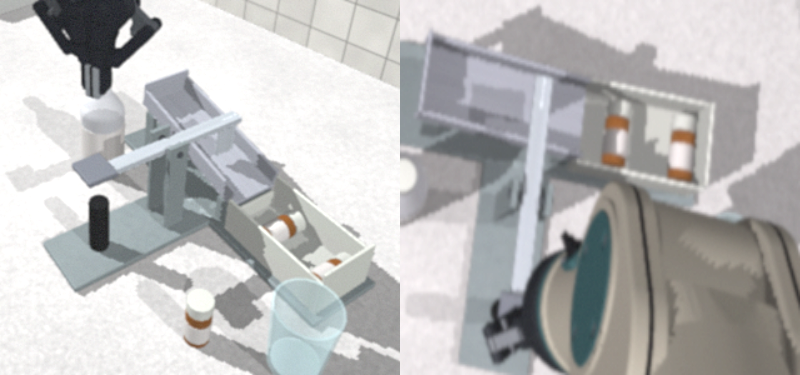

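The lever is level, the gate is down, and both jars lie in the tray. The other items are standing where they were and the arm is clear, so I hand in.

```bash
python3 -c "
from cell import *
print(finish_job())"
```

```text
the job is handed in; nothing more can be done
None
```

The job is handed in, with no verdict reported. I pressed the paddle down to its stop with shut fingers at about 7 N and held it for more than a second. Both jars rolled into the tray, and I then let the lever up slowly and backed the arm well clear.

- **Last checks:** At 8.25 s the pictures showed the lever level with the gate shut and both jars lying in the tray. The spare jar, beaker and gel were standing. The force on the tool was only sensor noise. I judged the lever tilt and the jars being at rest by eye, not by measurement.
- **Disagreement:** The fingertips were about 30 mm higher than the reported TCP height. They met the paddle at a reading of about 98 mm instead of the expected 131 mm. I therefore pressed by force and camera, not by the reported height, and did not find the cause.

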